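# Uncover the gas valve box and shut the disc-ended valve

### The arm

A 6-joint arm with a two-finger parallel gripper is mounted at the origin on the work surface. World frame = base frame: x ahead of the robot, y to its left, z up, the work surface at z = 0. Lengths are in m, angles in rad, forces in N, time in s.
With the tool pointing down it reaches from about 0.4 to 0.925 m from the base axis. Payload 3.4 kg.
Tool frame: the origin (TCP) lies midway between the tips of the shut fingers; the grasp point (between the pads) lies 19 mm behind it; z points along the fingers, y is the direction in which the jaws open and shut (so a half turn about z gives the same grasp; the last joint's range is limited). The gripper opens to 85 mm and grips with 20 to 120 N. Pads are 22 mm wide; open, the fingers measure 114 mm over their backs; the gripper's body (76 mm by 85 mm) begins 54 mm behind the grasp point. The pads swing forward as they close: fully open they stand 13 mm farther back than shut.
Start: joints at [-1.331, 0.307, 1.506, -0, 1.328, -0.073], TCP at [0.177, -0.547, 0.231] pointing down, gripper open.
Joint ranges: [-3.12, 3.12], [-1.05, 2.28], [0.14, 2.33], [-1.42, 4.57], [0.1, 2.73], [-2.68, 2.68]. Speed limits (rad/s): [2.57, 2.57, 3.14, 3.14, 3.14, 3.14].

### API

Orientations are given as a unit quaternion [w, x, y, z].
In Python, from workcell import telemetry, cams, robot gives the robot as it stands.
- The arm moves only by the tool carry_out, never from a script. Its argument "plan" is a list of rows, each an object of numbers: "rx", "ry", "rz": the turn, a rotation vector about the tool's x, y, z in degrees; "dx", "dy", "dz": the shift along the tool's x, y, z in mm; "claw": the opening, from 0 (shut) to 1 (fully open). A call has 1 to 20 rows; each row is the pose to reach, as a shift and turn from the pose commanded when the call began, along the tool's axes at that moment; what a row does not reach only later rows make up. A row lasts 1/10 s, in which the tool goes at most 50 mm and 8.59 degrees, less where a joint would pass 70% of its speed; a pose out of reach is approached as far as the arm can. A call with a gripper value outside its range is refused whole. The fingers move at their own pace and stop on an object; the grip force is fixed at half the most. Time passes only in rows, so rows that repeat a pose let the fingers close. It gives the time, the measured TCP pose, the force and the opening at its end, in the units of the state.
- telemetry.get_obs(): the state, without advancing time (a new reading comes with each control period).
- cams.grab_frame(name): name is "side" or "top"; returns the picture (400x640x3 uint8, blue, green, red); there is no depth.
- cams.get_calibration(name): a dict with "fov_y" (degrees; the focal length in pixels is half the picture's height over the tangent of half this angle, whatever the lens; pixels are square), "cx", "cy" (the principal point, pixels), "camera_from_world" (4x4, takes a point from world to camera coordinates). Camera axes: x right, y down, z forward; pixel columns grow to the right and rows downward; lengths in m; the calibration is good to about 2 mm. A picture is of the moment at which its call begins. get_calibration takes no time and is no camera call.
- robot.close_job(): hands the job in, once; it reports no verdict.
The state is a dict: "t": time; "joint_pos": joint angles; "qvel": joint speeds; "joint_efforts": joint torques, N m; "ee_pos": TCP position; "tool_rot": TCP orientation; "contact_force": force on the tool from outside, world axes, zero at the start; "moment": the same for the moment, N m; "finger_gap": finger opening in m.
Only numpy, scipy, OpenCV 4.12 (cv2) and the standard library are available. Lean on these libraries where they do the work, as an engineer would, in place of code of your own. Each camera call takes 0.05 s, during which the arm holds its last target.

### The job

On the low cream gas valve box, push the loose cover aside by its upright fin, all the way along to the stop at the other end of the box, to reveal the two lever valves beneath it. Then push the lever that ends in a round disc clockwise until that valve is fully shut against its stop. Only push, with the fingertips or the outside of the fingers: do not lift the cover, and leave the straight-ended lever and the bottle, jar and wrench around the box as they are.

Things in the scene. Friction and masses are not known exactly. Their poses are not given: they have to be found in the camera images.
- box: Cream metal valve box fixed to the bench, 220 mm (its x) by 482 mm (its y), top 85 mm high, guide rails and end stops on its edges 6 mm more. Origin: centre of its underside, on the bench. x points away from the robot, y along its length to the robot's left (turned up to 0.25 rad). The +y half has a flat closed top over which the cover is to be slid; the -y half is the open bay.
- box_bay (a point): Centre of the bay's opening, 85 mm above the bench, at y = -115 mm in the box frame. The bay is 180 mm (x) by 220 mm (y), floor 10 mm above the bench, closed by the cover at the start. The two valves stand in it in a row along y, about 90 mm apart, either one first. Axes as the box's.
- cover: Loose flat aluminium plate, 196 mm (x) by 228 mm (y) by 5 mm, 0.4 to 0.65 kg, lying on the box top between guide rails (2 mm play each side) and end stops; slides along the box's y at some 2 to 7 N. Origin: centre of its underside, 85 mm above the bench. Axes as the box's. Box-frame y is about -115 to -87 mm at the start, +117 mm at the far (+y) stop.
- cover_fin (a point): Centre of the upright fin across the middle of the cover, right over the cover's origin: 120 mm long in x, 6 mm thick in y, from the plate's top (90 mm above the bench) up to 127 mm; this point is half-way up, 108.5 mm above the bench.
- shutoff_stem (a point): Valve to be shut: point on its lever's upright turning axis, 62 mm above the bench, at the lever's mid-thickness. The lever is a flat steel bar 12 mm wide, 8 mm thick (58 to 66 mm above the bench), with a round disc at its end. Beneath it a 12 mm pipe along x (24 mm collars near the axis), tops 41 and 47 mm above the bench, and the brass valve body, 48 mm high. Axes as the box's.
- shutoff_end (a point): Centre of the round disc that ends that lever: 28 mm across, as thick as the bar, centred 50 mm from the axis, 62 mm above the bench.
- shutoff_lever (a joint): Angle of the disc-ended lever, rad: 0 = open, pointing to the box's -x (towards the robot, along the pipe); grows clockwise seen from above; 1.57 = shut against its stop, pointing to the box's +y. Starts 0 to 0.35. Stiff (0.12 N m, some 3 N at the disc), stays where it is left.
- spare_end (a point): Point on the other, straight-ended lever (plain bar 12 mm wide, 64 mm long, no disc), 50 mm from its axis, 62 mm above the bench. To be left alone.
- spare_lever (a joint): Angle of the straight-ended lever, rad, same sense; starts 0 to 0.35, to be left as it is.
- bottle: Small amber glass bottle, 56 mm across, 110 mm high, standing off the -y end of the box; origin at the centre of its foot. Leave alone.
- jar: White plastic jar, 52 mm across, 75 mm high, standing off the +y end of the box; origin at the centre of its foot. Leave alone.
- wrench: Steel wrench, 160 mm long, lying on the bench behind the box; origin at its underside. Leave alone.

How it is judged:
By the outcome, as a careful person would: the job done as asked, in the order asked, and still so for the second after the job is handed in, with the robot touching nothing.
It also fails if it takes over 54 s, if anything falls off the work surface, if the arm or the gripper's body presses on something with over 40 N, if the wrist force passes 120 N, or if a joint passes its speed limit or range.

## Working session

There is one attempt and no reset: what is moved stays moved. The work goes in short steps, Python scripts to look and compute and a tool call to move; the robot and the scene stay as the last step left them, time stands still between calls to the robot, and variables do not carry over. Pictures are saved under pics/ and viewed, and the job is handed in when it is done.

Besides the shell and the picture viewer there is one more tool, called as a command line: name --argument value ..., lists and objects as JSON in quotes. carry_out: Moves the arm, as the interface text tells. Its arguments: {"type":"object","properties":{"plan":{"type":"array"}},"required":["plan"]}

```bash
mkdir -p pics; ls
cat > h.py <<'E'
import numpy as np, cv2
from workcell import telemetry, cams, robot
def K(n):
    c=cams.get_calibration(n); f=200/np.tan(np.radians(c['fov_y'])/2)
    return f,c['cx'],c['cy'],np.array(c['camera_from_world'])
def proj(n,P):
    f,cx,cy,T=K(n); p=T[:3,:3]@np.array(P)+T[:3,3]; return np.array([f*p[0]/p[2]+cx,f*p[1]/p[2]+cy])
def ray(n,u,v):
    f,cx,cy,T=K(n); R=T[:3,:3]; o=-R.T@T[:3,3]; d=R.T@np.array([(u-cx)/f,(v-cy)/f,1]); return o,d/np.linalg.norm(d)
def plane(n,u,v,z):
    o,d=ray(n,u,v); return o+d*(z-o[2])/d[2]
def tri(a,b):
    (o1,d1),(o2,d2)=a,b
    s=np.linalg.lstsq(np.c_[d1,-d2],o2-o1,rcond=None)[0]
    p,q=o1+s[0]*d1,o2+s[1]*d2; return (p+q)/2,np.linalg.norm(p-q)
E
python3 - <<'E'
from h import *
for n in('side','top'):
    print(n,cams.get_calibration(n)); cv2.imwrite(f'pics/{n}0.png',cams.grab_frame(n))
print(telemetry.get_obs())
E
```

```text
pics
side {'fov_y': 56.40042645821346, 'cx': 321.82603621664254, 'cy': 197.95237167073262, 'camera_from_world': array([[ 0.99763204, -0.06831997,  0.00791776, -0.64214394],
       [-0.04023791, -0.67314471, -0.73841527,  0.09782062],
       [ 0.05577831,  0.73634814, -0.67429978,  1.03184692],
       [ 0.        ,  0.        ,  0.        ,  1.        ]])}
top {'fov_y': 50.48309242583772, 'cx': 318.8647544212015, 'cy': 198.15547282636695, 'camera_from_world': array([[-0.01232779, -0.99967027,  0.02252496,  0.0082658 ],
       [-0.99761553,  0.01076639, -0.06817146,  0.62896334],
       [ 0.06790647, -0.02331165, -0.99741931,  1.10983088],
       [ 0.        ,  0.        ,  0.        ,  1.        ]])}
{'t': 0.1, 'joint_pos': array([-1.33147195e+00,  3.07498379e-01,  1.50755625e+00, -7.47145296e-06,
        1.32843705e+00, -7.34902683e-02]), 'qvel': array([-0.00023541, -0.00162795, -0.00298043,  0.00043149, -0.00071784,
        0.00052605]), 'joint_efforts': array([ 2.71640019e-04, -4.58527887e+01, -2.52608335e+01, -2.14562004e-05,
        5.51081976e-03,  5.07519530e-06]), 'ee_pos': array([ 0.17677478, -0.54647168,  0.23046798]), 'tool_rot': array([-9.45952778e-04,  9.87792704e-01,  1.55771215e-01, -8.22540619e-05]), 'contact_force': array([ 0.71533275,  0.12339123, -0.51420714]), 'moment': array([ 0.03127762, -0.0285471 ,  0.06411014]), 'finger_gap': 0.08513506673542422}
```

View pics/side0.png

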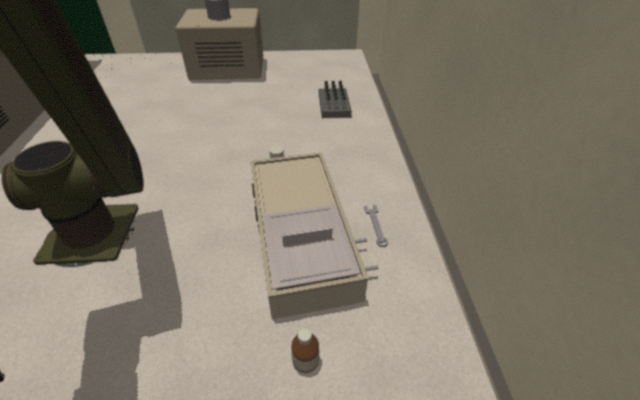

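View pics/top0.png

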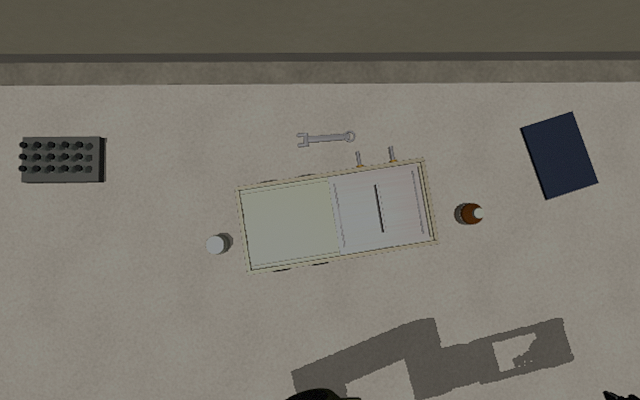

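The side view shows the box with its cover at the near (-y) end and the fin at about (307,233). In the top view the box spans (237,158) to (437,270), the fin is at (379,208), the bottle at (468,213) and the jar at (218,243). I'll zoom in next for measuring.

Run:
```python
from h import *
a=cv2.imread('pics/top0.png')[140:290,200:460]; cv2.imwrite('pics/topz.png',cv2.resize(a,None,fx=3,fy=3,interpolation=cv2.INTER_CUBIC))
a=cv2.imread('pics/side0.png')[140:330,230:400]; cv2.imwrite('pics/sidez.png',cv2.resize(a,None,fx=3,fy=3,interpolation=cv2.INTER_CUBIC))
```

```text
(no output)
```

View pics/topz.png

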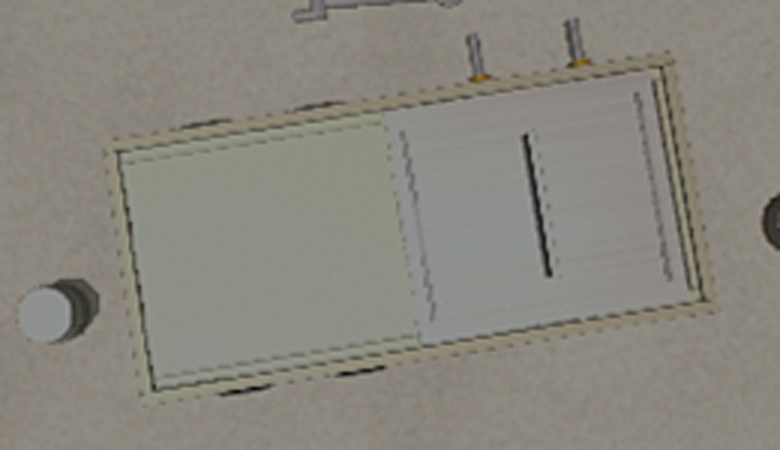

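View pics/sidez.png

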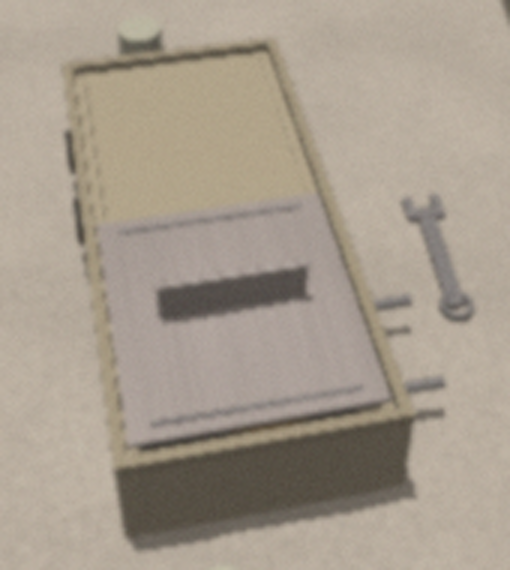

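Run:
```python
from h import *
T=lambda u,v:(u/3+200-1/3,v/3+140-1/3); S=lambda u,v:(u/3+230-1/3,v/3+140-1/3)
for n in('top','side'): print(n,ray(n,320,200))
top=dict(fl=(108,147),fr=(147,402),nr=(715,306),nl=(674,56),pfl=(385,112),pfr=(420,345),fin1=(526,135),fin2=(549,275))
side=dict(fl=(275,42),fr=(65,67),nr=(118,466),nl=(410,412),pfl=(312,192),pfr=(98,226),fin1=(305,266),fin2=(158,290))
P={}
for k in top:
    p,e=tri(ray('top',*T(*top[k])),ray('side',*S(*side[k])));P[k]=p
    z=.091 if len(k)==2 else .09 if k[0]=='p' else .127
    print(k,p.round(4),round(e,4),plane('top',*T(*top[k]),z).round(4)[:2],plane('side',*S(*side[k]),z).round(4)[:2])
for n,f,d in(('top',T,top),('side',S,side)):
    Q={k:plane(n,*f(*d[k]),.091)[:2] for k in('fl','fr','nr','nl')}
    c=sum(Q.values())/4; dd=(Q['fl']+Q['fr']-Q['nr']-Q['nl'])/2; ax=(Q['fl']+Q['nl']-Q['fr']-Q['nr'])/2
    print(n,c,np.linalg.norm(dd),np.linalg.norm(ax),np.arctan2(-dd[0],dd[1]),np.arctan2(ax[1],ax[0]))
```

```text
top (array([0.55220079, 0.0273634 , 1.14965791]), array([ 0.06353501, -0.02593968, -0.99764244]))
side (array([ 0.58700479, -0.73782238,  0.77309073]), array([ 0.05067203,  0.73296742, -0.67837387]))
fl [0.653  0.2098 0.0919] 0.0056 [0.6502 0.2099] [0.6559 0.2114]
fr [0.441  0.1776 0.0933] 0.0021 [0.4398 0.1778] [0.4416 0.1806]
nr [ 0.5122 -0.2924  0.0962] 0.0001 [ 0.512 -0.294] [ 0.5115 -0.289 ]
nl [ 0.7214 -0.2632  0.1004] 0.0008 [ 0.7225 -0.2658] [ 0.7237 -0.2565]
pfl [ 0.6749 -0.0208  0.0944] 0.0039 [ 0.6774 -0.021 ] [ 0.6735 -0.0164]
pfr [ 0.4843 -0.0473  0.0895] 0.0026 [ 0.4831 -0.0474] [ 0.4857 -0.0478]
fin1 [ 0.655  -0.1343  0.1211] 0.0024 [ 0.6532 -0.1333] [ 0.6556 -0.1397]
fin2 [ 0.5399 -0.1508  0.1192] 0.0001 [ 0.54   -0.1495] [ 0.5406 -0.1578]
top [ 0.58112204 -0.04299397] 0.47922986992147576 0.21261441623341387 0.15133682235335935 0.1422506181760644
side [ 0.58317871 -0.03837787] 0.47379335466586353 0.21553963623098665 0.1458796631209878 0.14707339244198953
```

```bash
cat >> h.py <<'E'
from scipy.spatial.transform import Rotation as R
C=np.array([.582,-.041]); YAW=.148
def b2w(x,y,z):
    c,s=np.cos(YAW),np.sin(YAW); return np.array([C[0]+c*x-s*y,C[1]+s*x+c*y,z])
def w2b(p):
    c,s=np.cos(YAW),np.sin(YAW); d=np.array(p[:2])-C; return np.array([c*d[0]+s*d[1],-s*d[0]+c*d[1]])
def st():
    o=telemetry.get_obs(); q=o['tool_rot']; return o,R.from_quat([q[1],q[2],q[3],q[0]])
def goto(x,y,z,yaw=None):
    o,r=st(); d=r.inv().apply(b2w(x,y,z)-o['ee_pos'])*1000
    t=R.from_euler('z',YAW if yaw is None else yaw)*R.from_euler('x',np.pi)
    return d.round(1),np.degrees((r.inv()*t).as_rotvec()).round(2)
def rep():
    o,r=st(); print('t',round(o['t'],2),'box',w2b(o['ee_pos']).round(4),'z',round(o['ee_pos'][2],4),'F',o['contact_force'].round(1),'gap',round(o['finger_gap'],4))
E
python3 - <<'E'
from h import *
print(w2b([.597,-.1425]),w2b([.5975,-.1425]),goto(0,-.155,.2),goto(0,-.155,.101))
E
```

```text
[-0.0001312 -0.1026023] [ 0.00036333 -0.10267603] (array([ 515.7, -203.3,   30.9]), array([-0.11,  0.  ,  9.44])) (array([ 515.7, -203.1,  129.9]), array([-0.11,  0.  ,  9.44]))
```

carry_out --plan '[{"dx": 43,"dy": -17,"dz": 0,"rz": 1,"claw": 0},{"dx": 86,"dy": -34,"dz": 0,"rz": 2,"claw": 0},{"dx": 129,"dy": -51,"dz": 0,"rz": 3,"claw": 0},{"dx": 172,"dy": -68,"dz": 0,"rz": 4,"claw": 0},{"dx": 215,"dy": -85,"dz": 0,"rz": 5,"claw": 0},{"dx": 258,"dy": -102,"dz": 0,"rz": 6,"claw": 0},{"dx": 301,"dy": -119,"dz": 5,"rz": 7,"claw": 0},{"dx": 344,"dy": -136,"dz": 10,"rz": 8,"claw": 0},{"dx": 387,"dy": -153,"dz": 15,"rz": 9,"claw": 0},{"dx": 430,"dy": -170,"dz": 20,"rz": 9.4,"claw": 0},{"dx": 473,"dy": -187,"dz": 25,"rz": 9.4,"claw": 0},{"dx": 516,"dy": -203,"dz": 30,"rz": 9.4,"claw": 0},{"dx": 516,"dy": -203,"dz": 30,"rz": 9.4,"claw": 0},{"dx": 516,"dy": -203,"dz": 30,"rz": 9.4,"claw": 0},{"dx": 516,"dy": -203,"dz": 30,"rz": 9.4,"claw": 0},{"dx": 516,"dy": -203,"dz": 30,"rz": 9.4,"claw": 0}]'

```text
$.plan[0]: bad value
```

Run:
```python
from h import *
rep(); print(goto(0,-.148,.2),goto(0,-.148,.101))
for n in('side','top'): cv2.imwrite(f'pics/{n}1.png',cams.grab_frame(n))
```

```text
t 0.1 box [-0.4753 -0.4402] z 0.2305 F [ 0.7  0.1 -0.5] gap 0.0851
(array([ 516.8, -210.2,   30.9]), array([-0.11,  0.  ,  9.44])) (array([ 516.8, -210. ,  129.9]), array([-0.11,  0.  ,  9.44]))
```

View pics/side1.png

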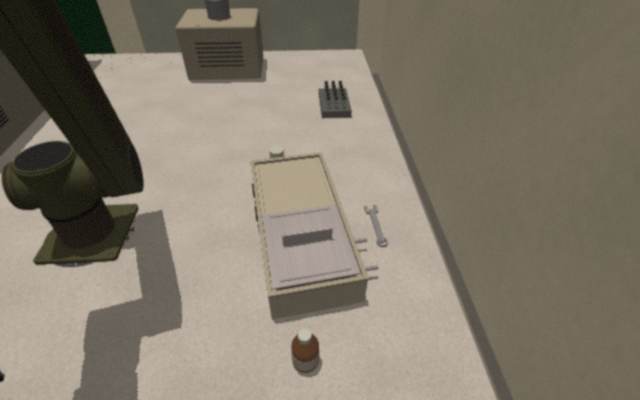

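View pics/top1.png

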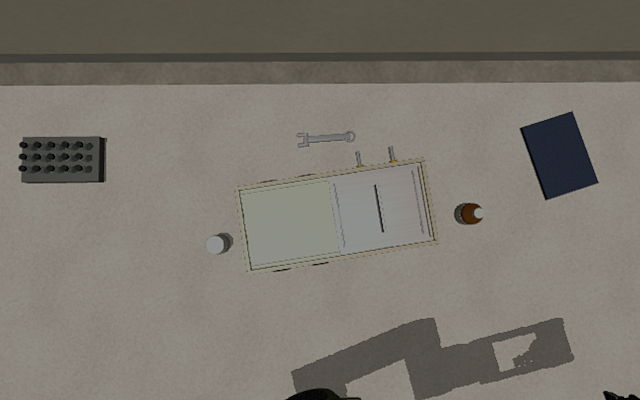

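The move was refused, so the arm and scene have not changed. The rows probably need all seven keys.

carry_out --plan '[{"rx": 0,"ry": 0,"rz": 1,"dx": 43,"dy": -17,"dz": 0,"claw": 0},{"rx": 0,"ry": 0,"rz": 2,"dx": 86,"dy": -34,"dz": 0,"claw": 0},{"rx": 0,"ry": 0,"rz": 3,"dx": 129,"dy": -51,"dz": 0,"claw": 0},{"rx": 0,"ry": 0,"rz": 4,"dx": 172,"dy": -68,"dz": 0,"claw": 0},{"rx": 0,"ry": 0,"rz": 5,"dx": 215,"dy": -85,"dz": 0,"claw": 0},{"rx": 0,"ry": 0,"rz": 6,"dx": 258,"dy": -102,"dz": 0,"claw": 0},{"rx": 0,"ry": 0,"rz": 7,"dx": 301,"dy": -119,"dz": 5,"claw": 0},{"rx": 0,"ry": 0,"rz": 8,"dx": 344,"dy": -136,"dz": 10,"claw": 0},{"rx": 0,"ry": 0,"rz": 9,"dx": 387,"dy": -153,"dz": 15,"claw": 0},{"rx": 0,"ry": 0,"rz": 9.4,"dx": 430,"dy": -170,"dz": 20,"claw": 0},{"rx": 0,"ry": 0,"rz": 9.4,"dx": 473,"dy": -187,"dz": 25,"claw": 0},{"rx": 0,"ry": 0,"rz": 9.4,"dx": 516,"dy": -204,"dz": 30,"claw": 0},{"rx": 0,"ry": 0,"rz": 9.4,"dx": 516,"dy": -204,"dz": 30,"claw": 0},{"rx": 0,"ry": 0,"rz": 9.4,"dx": 516,"dy": -204,"dz": 30,"claw": 0},{"rx": 0,"ry": 0,"rz": 9.4,"dx": 516,"dy": -204,"dz": 30,"claw": 0},{"rx": 0,"ry": 0,"rz": 9.4,"dx": 516,"dy": -204,"dz": 30,"claw": 0}]'

```text
t: 1.8
ee_pos: [0.604, -0.1953, 0.2015]
tool_rot: [0.0, 0.997, 0.073, -0.0]
contact_force: [-0.3, -0.8, -0.7]
finger_gap: -0.0001
```

Run:
```python
from h import *
rep(); print(goto(0,-.150,.2),goto(0,-.150,.101))
for n in('side','top'): cv2.imwrite(f'pics/{n}2.png',cams.grab_frame(n)[100:350,200:500])
```

```text
t 1.8 box [-0.001  -0.1558] z 0.2015 F [-0.3 -0.8 -0.7] gap -0.0001
(array([ 1. , -5.8,  1.5]), array([ 0.01,  0.03, -0.05])) (array([  1. ,  -5.9, 100.5]), array([ 0.01,  0.03, -0.05]))
```

View pics/side2.png

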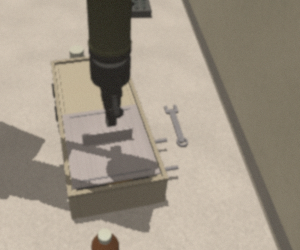

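View pics/top2.png

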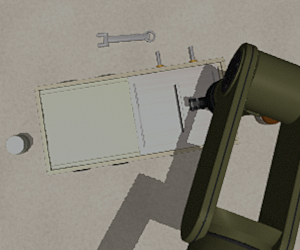

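The crops show the closed fingers above the cover, on the -y side of the fin. Next I descend and make contact gently.

carry_out --plan '[{"rx": 0,"ry": 0,"rz": 0,"dx": 1,"dy": 0,"dz": 30,"claw": 0},{"rx": 0,"ry": 0,"rz": 0,"dx": 1,"dy": 0,"dz": 60,"claw": 0},{"rx": 0,"ry": 0,"rz": 0,"dx": 1,"dy": 0,"dz": 80,"claw": 0},{"rx": 0,"ry": 0,"rz": 0,"dx": 1,"dy": 0,"dz": 92,"claw": 0},{"rx": 0,"ry": 0,"rz": 0,"dx": 1,"dy": 0,"dz": 99,"claw": 0},{"rx": 0,"ry": 0,"rz": 0,"dx": 1,"dy": -5,"dz": 99,"claw": 0},{"rx": 0,"ry": 0,"rz": 0,"dx": 1,"dy": -10,"dz": 99,"claw": 0},{"rx": 0,"ry": 0,"rz": 0,"dx": 1,"dy": -15,"dz": 99,"claw": 0},{"rx": 0,"ry": 0,"rz": 0,"dx": 1,"dy": -20,"dz": 99,"claw": 0},{"rx": 0,"ry": 0,"rz": 0,"dx": 1,"dy": -25,"dz": 99,"claw": 0},{"rx": 0,"ry": 0,"rz": 0,"dx": 1,"dy": -30,"dz": 99,"claw": 0},{"rx": 0,"ry": 0,"rz": 0,"dx": 1,"dy": -35,"dz": 99,"claw": 0},{"rx": 0,"ry": 0,"rz": 0,"dx": 1,"dy": -40,"dz": 99,"claw": 0},{"rx": 0,"ry": 0,"rz": 0,"dx": 1,"dy": -45,"dz": 99,"claw": 0},{"rx": 0,"ry": 0,"rz": 0,"dx": 1,"dy": -50,"dz": 99,"claw": 0}]'

```text
t: 3.4
ee_pos: [0.5991, -0.145, 0.1026]
tool_rot: [0.001, 0.997, 0.074, 0.001]
contact_force: [0.4, -4.3, 1.5]
finger_gap: 0.0001
```

Run:
```python
from h import *
rep(); 
for n in('side','top'): cv2.imwrite(f'pics/{n}3.png',cv2.resize(cams.grab_frame(n)[100:350,200:500],None,fx=2,fy=2))
```

```text
t 3.4 box [ 0.0016 -0.1053] z 0.1026 F [ 0.4 -4.3  1.5] gap 0.0001
```

View pics/side3.png

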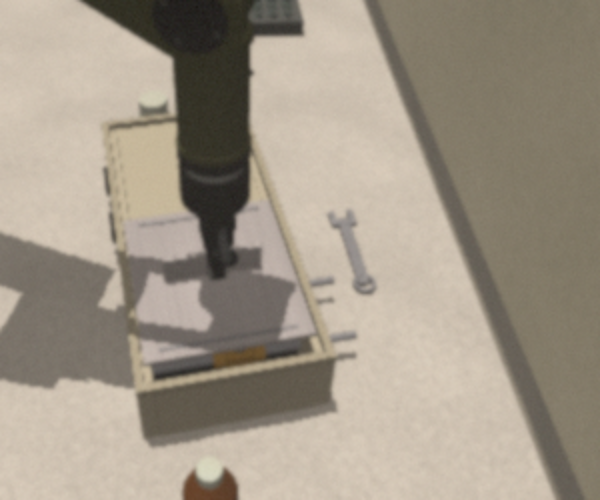

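The side view shows the cover sliding: a gap with a brass piece shows at the near end (240,355). The push force is about 4 N. I'll continue.

carry_out --plan '[{"rx": 0,"ry": 0,"rz": 0,"dx": 0,"dy": -8,"dz": 0,"claw": 0},{"rx": 0,"ry": 0,"rz": 0,"dx": 0,"dy": -17,"dz": 0,"claw": 0},{"rx": 0,"ry": 0,"rz": 0,"dx": 0,"dy": -26,"dz": 0,"claw": 0},{"rx": 0,"ry": 0,"rz": 0,"dx": 0,"dy": -35,"dz": 0,"claw": 0},{"rx": 0,"ry": 0,"rz": 0,"dx": 0,"dy": -44,"dz": 0,"claw": 0},{"rx": 0,"ry": 0,"rz": 0,"dx": 0,"dy": -53,"dz": 0,"claw": 0},{"rx": 0,"ry": 0,"rz": 0,"dx": 0,"dy": -62,"dz": 0,"claw": 0},{"rx": 0,"ry": 0,"rz": 0,"dx": 0,"dy": -71,"dz": 0,"claw": 0},{"rx": 0,"ry": 0,"rz": 0,"dx": 0,"dy": -80,"dz": 0,"claw": 0},{"rx": 0,"ry": 0,"rz": 0,"dx": 0,"dy": -89,"dz": 0,"claw": 0},{"rx": 0,"ry": 0,"rz": 0,"dx": 0,"dy": -98,"dz": 0,"claw": 0},{"rx": 0,"ry": 0,"rz": 0,"dx": 0,"dy": -107,"dz": 0,"claw": 0},{"rx": 0,"ry": 0,"rz": 0,"dx": 0,"dy": -116,"dz": 0,"claw": 0},{"rx": 0,"ry": 0,"rz": 0,"dx": 0,"dy": -125,"dz": 0,"claw": 0},{"rx": 0,"ry": 0,"rz": 0,"dx": 0,"dy": -134,"dz": 0,"claw": 0},{"rx": 0,"ry": 0,"rz": 0,"dx": 0,"dy": -143,"dz": 0,"claw": 0},{"rx": 0,"ry": 0,"rz": 0,"dx": 0,"dy": -152,"dz": 0,"claw": 0},{"rx": 0,"ry": 0,"rz": 0,"dx": 0,"dy": -161,"dz": 0,"claw": 0},{"rx": 0,"ry": 0,"rz": 0,"dx": 0,"dy": -170,"dz": 0,"claw": 0},{"rx": 0,"ry": 0,"rz": 0,"dx": 0,"dy": -178,"dz": 0,"claw": 0}]'

```text
t: 5.5
ee_pos: [0.5718, 0.032, 0.1025]
tool_rot: [0.0, 0.997, 0.075, -0.0]
contact_force: [1.4, -5.3, 3.0]
finger_gap: -0.0004
```

Run:
```python
from h import *
rep(); 
for n in('side','top'): cv2.imwrite(f'pics/{n}4.png',cv2.resize(cams.grab_frame(n)[100:350,200:500],None,fx=2.4,fy=2.4))
```

```text
t 5.5 box [0.0007 0.0737] z 0.1025 F [ 1.4 -5.3  3. ] gap -0.0004
```

View pics/top4.png

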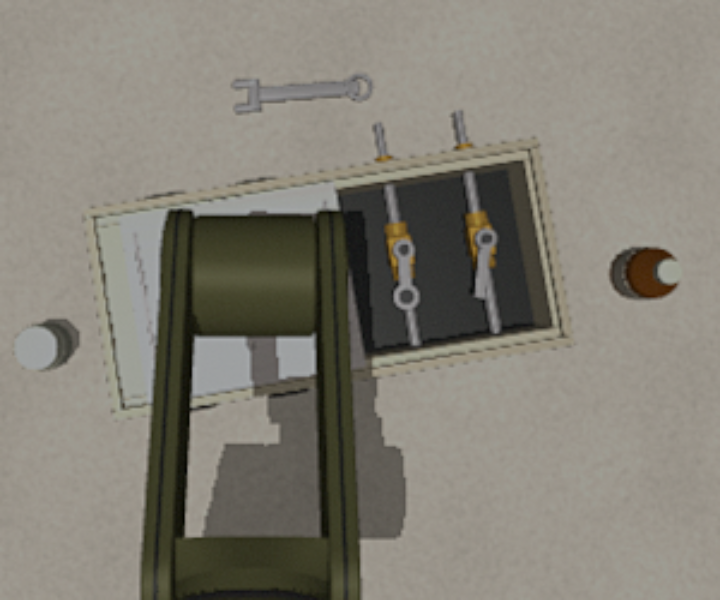

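View pics/side4.png

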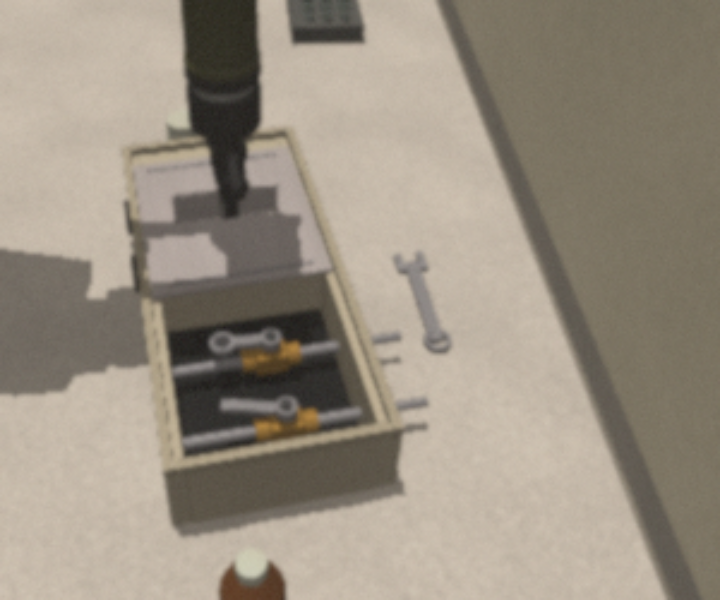

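The bay is now open. In the top view the disc lever is the +y valve, with its disc at (406,296) in the crop, and the straight lever is the -y one. The cover still has about 25 mm to go, so I'll push slowly to the stop.

carry_out --plan '[{"rx": 0,"ry": 0,"rz": 0,"dx": 0,"dy": -5,"dz": 0,"claw": 0},{"rx": 0,"ry": 0,"rz": 0,"dx": 0,"dy": -10,"dz": 0,"claw": 0},{"rx": 0,"ry": 0,"rz": 0,"dx": 0,"dy": -14,"dz": 0,"claw": 0},{"rx": 0,"ry": 0,"rz": 0,"dx": 0,"dy": -17,"dz": 0,"claw": 0},{"rx": 0,"ry": 0,"rz": 0,"dx": 0,"dy": -20,"dz": 0,"claw": 0},{"rx": 0,"ry": 0,"rz": 0,"dx": 0,"dy": -22,"dz": 0,"claw": 0},{"rx": 0,"ry": 0,"rz": 0,"dx": 0,"dy": -22,"dz": 0,"claw": 0}]'

```text
t: 6.3
ee_pos: [0.5688, 0.0537, 0.1021]
tool_rot: [-0.0, 0.997, 0.074, -0.0]
contact_force: [-0.4, -1.9, 0.6]
finger_gap: -0.0002
```

```bash
python3 -c "
from h import *
rep()"
```

```text
t 6.3 box [0.0009 0.0956] z 0.1021 F [-0.4 -1.9  0.6] gap -0.0002
```

carry_out --plan '[{"rx": 0,"ry": 0,"rz": 0,"dx": 0,"dy": -1,"dz": 0,"claw": 0},{"rx": 0,"ry": 0,"rz": 0,"dx": 0,"dy": -2,"dz": 0,"claw": 0},{"rx": 0,"ry": 0,"rz": 0,"dx": 0,"dy": -3,"dz": 0,"claw": 0},{"rx": 0,"ry": 0,"rz": 0,"dx": 0,"dy": -4,"dz": 0,"claw": 0}]'

```text
t: 6.7
ee_pos: [0.5683, 0.0572, 0.1022]
tool_rot: [-0.0, 0.997, 0.074, -0.0]
contact_force: [1.0, -1.8, -1.3]
finger_gap: 0.0001
```

```bash
python3 -c "
from h import *
rep()"
```

```text
t 6.7 box [0.0009 0.0992] z 0.1022 F [ 1.  -1.8 -1.3] gap 0.0001
```

carry_out --plan '[{"rx": 0,"ry": 0,"rz": 0,"dx": 0,"dy": -1,"dz": 0,"claw": 0},{"rx": 0,"ry": 0,"rz": 0,"dx": 0,"dy": -2,"dz": 0,"claw": 0},{"rx": 0,"ry": 0,"rz": 0,"dx": 0,"dy": -3,"dz": 0,"claw": 0},{"rx": 0,"ry": 0,"rz": 0,"dx": 0,"dy": -4,"dz": 0,"claw": 0},{"rx": 0,"ry": 0,"rz": 0,"dx": 0,"dy": -5,"dz": 0,"claw": 0}]'

```text
t: 7.2
ee_pos: [0.5671, 0.0588, 0.1022]
tool_rot: [0.003, 0.997, 0.075, -0.001]
contact_force: [-0.3, -15.3, 1.4]
finger_gap: 0.0
```

```bash
python3 -c "
from h import *
rep()
for n in('side','top'): cv2.imwrite(f'pics/{n}5.png',cv2.resize(cams.grab_frame(n)[100:350,200:500],None,fx=2.4,fy=2.4))"
```

```text
t 7.2 box [-1.000e-04  1.009e-01] z 0.1022 F [ -0.3 -15.3   1.4] gap 0.0
```

View pics/side5.png

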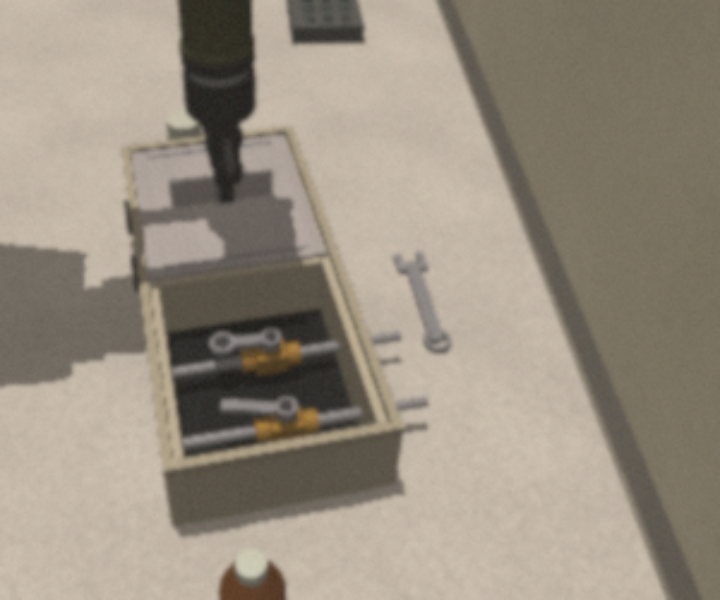

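The force rose to 15 N with no further travel, so the cover is at the stop. I'll back off and rise, then measure the levers.

carry_out --plan '[{"rx": 0,"ry": 0,"rz": 0,"dx": 0,"dy": 8,"dz": 0,"claw": 0},{"rx": 0,"ry": 0,"rz": 0,"dx": 0,"dy": 16,"dz": 0,"claw": 0},{"rx": 0,"ry": 0,"rz": 0,"dx": 0,"dy": 20,"dz": -15,"claw": 0},{"rx": 0,"ry": 0,"rz": 0,"dx": 0,"dy": 20,"dz": -50,"claw": 0},{"rx": 0,"ry": 0,"rz": 0,"dx": 0,"dy": 20,"dz": -80,"claw": 0},{"rx": 0,"ry": 0,"rz": 0,"dx": 0,"dy": 20,"dz": -80,"claw": 0}]'

```text
t: 7.9
ee_pos: [0.5741, 0.0428, 0.1869]
tool_rot: [-0.0, 0.997, 0.074, 0.005]
contact_force: [1.3, 0.2, -0.6]
finger_gap: -0.0
```

```bash
python3 -c "
from h import *
rep()
for n in('side','top'): cv2.imwrite(f'pics/{n}6.png',cams.grab_frame(n))
a=cv2.imread('pics/top6.png')[155:250,330:450]; cv2.imwrite('pics/t6.png',cv2.resize(a,None,fx=6,fy=6,interpolation=cv2.INTER_CUBIC))
a=cv2.imread('pics/side6.png')[200:300,260:380]; cv2.imwrite('pics/s6.png',cv2.resize(a,None,fx=6,fy=6,interpolation=cv2.INTER_CUBIC))"
```

```text
t 7.9 box [0.0045 0.0841] z 0.1869 F [ 1.3  0.2 -0.6] gap -0.0
```

View pics/t6.png

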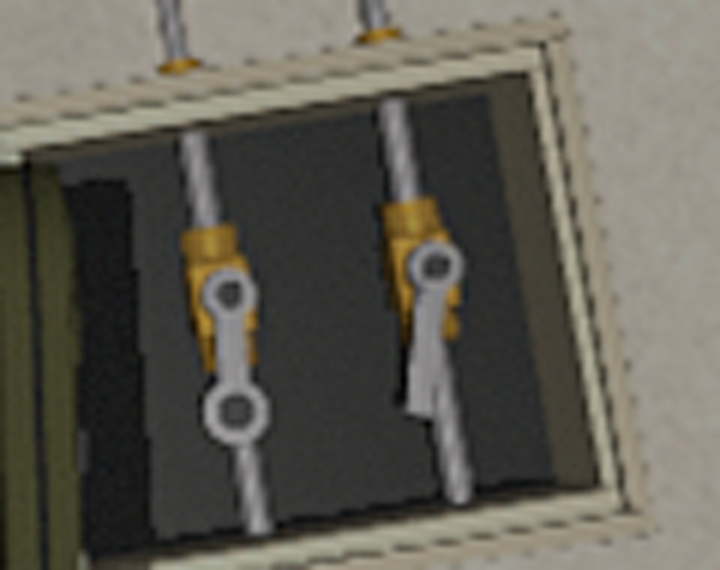

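View pics/s6.png

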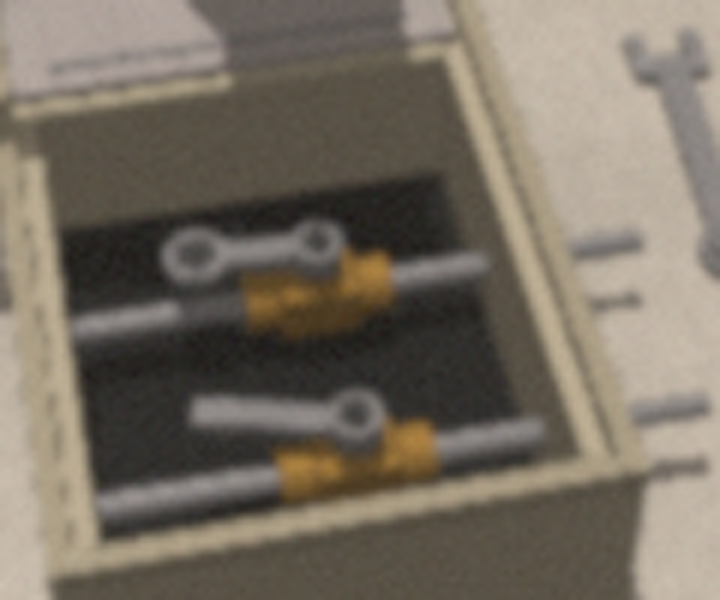

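In the crops (6x), the disc is at top (236,411) and side (196,256), and its stem at top (230,294) and side (318,242). The spare stem is at top (435,267) and side (357,415), and its end at top (422,413) and side (193,412).

Run:
```python
from h import *
T=lambda u,v:(u/6+330-.4,v/6+155-.4); S=lambda u,v:(u/6+260-.4,v/6+200-.4)
for k,a,b in(('disc',(236,411),(196,256)),('stem',(230,294),(318,242)),('sstem',(435,267),(357,415)),('stip',(422,413),(193,412))):
    p,e=tri(ray('top',*T(*a)),ray('side',*S(*b)))
    print(k,p.round(4),w2b(p).round(4),round(e,4),w2b(plane('top',*T(*a),.066)).round(4),w2b(plane('side',*S(*b),.066)).round(4))
print(goto(-.048,-.13,.187),goto(-.048,-.13,.054))
```

```text
disc [ 0.5608 -0.1251  0.067 ] [-0.0333 -0.0801] 0.0004 [-0.0335 -0.0802] [-0.0331 -0.0792]
stem [ 0.611  -0.1232  0.0699] [ 0.0166 -0.0855] 0.0013 [ 0.0161 -0.086 ] [ 0.0179 -0.0822]
sstem [ 0.6217 -0.2114  0.069 ] [ 0.0141 -0.1744] 0.0013 [ 0.0136 -0.175 ] [ 0.0152 -0.1722]
stip [ 0.559  -0.2046  0.0672] [-0.0469 -0.1584] 0.0003 [-0.0471 -0.1587] [-0.0467 -0.1576]
(array([-49.8, 214.3,  -4.2]), array([-0.04, -0.12,  0.04])) (array([-50.1, 214.4, 128.8]), array([-0.04, -0.12,  0.04]))
```

Run:
```python
from h import *
rep(); print(goto(-.034,-.121,.187),goto(-.034,-.121,.053), st()[0]['joint_pos'].round(2))
```

```text
t 8.0 box [0.0016 0.0844] z 0.1831 F [-1.1  0.4 -1.1] gap 0.0002
(array([-35.8, 205.4,  -4.1]), array([-0.04, -0.12,  0.04])) (array([-36.1, 205.4, 129.9]), array([-0.04, -0.12,  0.04])) [0.   0.34 1.58 0.   1.22 1.42]
```

carry_out --plan '[{"rx": 0,"ry": 0,"rz": 0,"dx": -7,"dy": 40,"dz": 0,"claw": 0},{"rx": 0,"ry": 0,"rz": 0,"dx": -14,"dy": 80,"dz": 0,"claw": 0},{"rx": 0,"ry": 0,"rz": 0,"dx": -21,"dy": 120,"dz": 0,"claw": 0},{"rx": 0,"ry": 0,"rz": 0,"dx": -28,"dy": 160,"dz": 0,"claw": 0},{"rx": 0,"ry": 0,"rz": 0,"dx": -36,"dy": 205,"dz": 0,"claw": 0},{"rx": 0,"ry": 0,"rz": 0,"dx": -36,"dy": 205,"dz": 0,"claw": 0},{"rx": 0,"ry": 0,"rz": 0,"dx": -36,"dy": 205,"dz": 20,"claw": 0},{"rx": 0,"ry": 0,"rz": 0,"dx": -36,"dy": 205,"dz": 40,"claw": 0},{"rx": 0,"ry": 0,"rz": 0,"dx": -36,"dy": 205,"dz": 60,"claw": 0},{"rx": 0,"ry": 0,"rz": 0,"dx": -36,"dy": 205,"dz": 75,"claw": 0},{"rx": 0,"ry": 0,"rz": 0,"dx": -36,"dy": 205,"dz": 75,"claw": 0}]'

```text
t: 9.1
ee_pos: [0.5625, -0.1638, 0.1037]
tool_rot: [-0.002, 0.997, 0.074, -0.004]
contact_force: [-0.5, 0.7, -0.1]
finger_gap: -0.0001
```

```bash
python3 -c "
from h import *
rep();print(goto(-.034,-.121,.053))
for n in('side','top'): cv2.imwrite(f'pics/{n}7.png',cv2.resize(cams.grab_frame(n)[150:350,240:440],None,fx=3,fy=3))"
```

```text
t 9.1 box [-0.0374 -0.1186] z 0.1037 F [-0.5  0.7 -0.1] gap -0.0001
(array([ 3.7,  2.7, 50.6]), array([-0.26,  0.39,  0.06]))
```

View pics/side7.png

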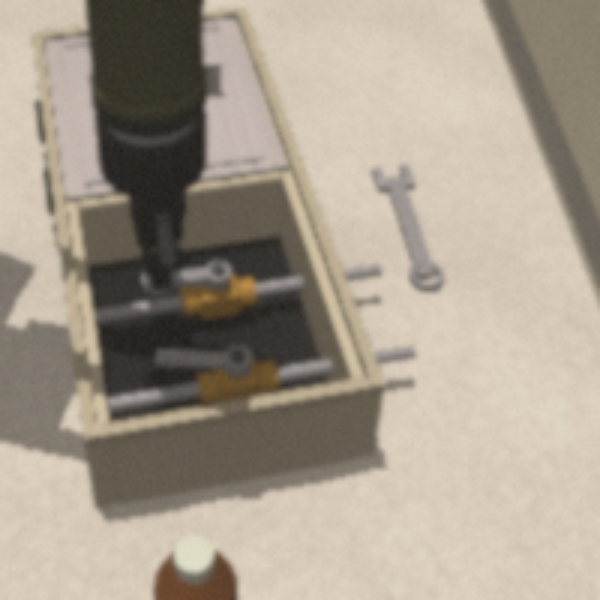

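View pics/top7.png

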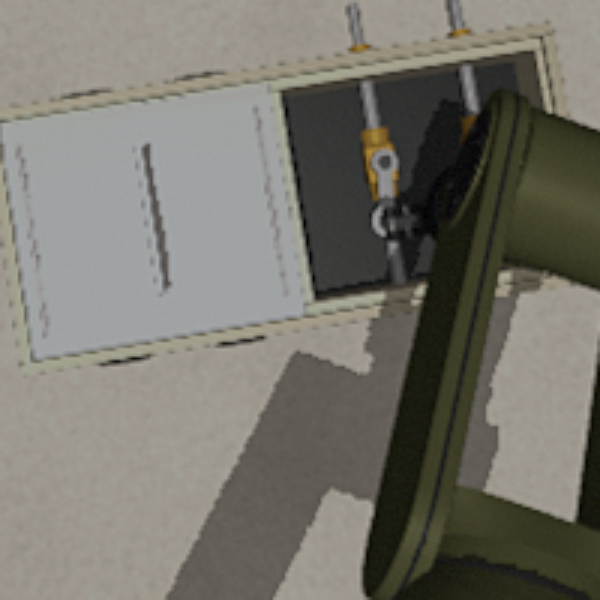

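```bash
python3 -c "
from h import *
p=st()[0]['ee_pos']
for n in('side','top'): 
  for z in(0,.03): print(n,((proj(n,p+[0,0,z])-[240,150])*3).round())
  cv2.imwrite(f'pics/{n}8.png',cv2.resize(cams.grab_frame(n)[200:260,(260 if n=='side' else 330):(340 if n=='side' else 410)],None,fx=8,fy=8,interpolation=cv2.INTER_CUBIC))"
```

```text
side [160. 282.]
side [158. 256.]
top [442. 213.]
top [448. 213.]
```

View pics/top8.png

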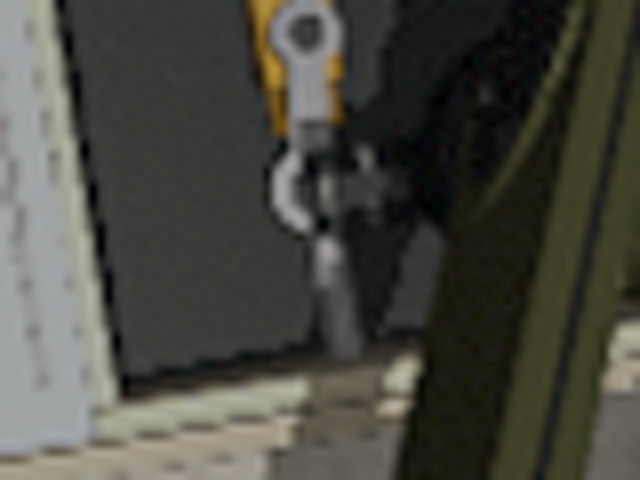

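View pics/side8.png

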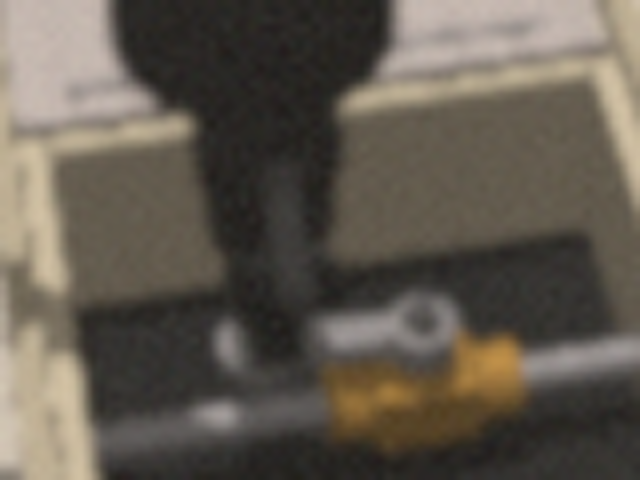

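The projected TCP lands where the dark fingers are. The marks on the disc are shadow, and about 20 mm of clearance is left. I'll descend beside the disc.

carry_out --plan '[{"rx": 0,"ry": 0,"rz": 0,"dx": 4,"dy": 3,"dz": 8,"claw": 0},{"rx": 0,"ry": 0,"rz": 0,"dx": 4,"dy": 3,"dz": 16,"claw": 0},{"rx": 0,"ry": 0,"rz": 0,"dx": 4,"dy": 3,"dz": 24,"claw": 0},{"rx": 0,"ry": 0,"rz": 0,"dx": 4,"dy": 3,"dz": 32,"claw": 0},{"rx": 0,"ry": 0,"rz": 0,"dx": 4,"dy": 3,"dz": 40,"claw": 0},{"rx": 0,"ry": 0,"rz": 0,"dx": 4,"dy": 3,"dz": 47,"claw": 0},{"rx": 0,"ry": 0,"rz": 0,"dx": 4,"dy": 3,"dz": 47,"claw": 0},{"rx": 0,"ry": 0,"rz": 0,"dx": 4,"dy": 3,"dz": 47,"claw": 0}]'

```text
t: 10.1
ee_pos: [0.5697, -0.1681, 0.06]
tool_rot: [-0.0, 0.997, 0.074, -0.0]
contact_force: [0.0, 0.7, 0.7]
finger_gap: -0.0001
```

```bash
python3 -c "
from h import *
rep();print(goto(-.034,-.121,.053))
S=np.array([.0165,-.085])
for ph in (.1,.2,.35,.5,.65,.8,.95,1.1,1.25,1.4,1.57):
  s,c=np.sin(ph),np.cos(ph); p=S+.048*np.array([-c,s])-(.014+.011*s+.0135*c)*np.array([s,c]); print(ph,p.round(4),goto(*p,.053)[0])
for n in('side','top'): cv2.imwrite(f'pics/{n}9.png',cv2.resize(cams.grab_frame(n)[150:350,240:440],None,fx=3,fy=3))"
```

```text
t 10.1 box [-0.0309 -0.1239] z 0.06 F [0.  0.7 0.7] gap -0.0001
(array([-3.1, -2.9,  7. ]), array([-0.02,  0.03,  0.04]))
0.1 [-0.0341 -0.1086] [ -3.2 -15.3   7. ]
0.2 [-0.0364 -0.1043] [ -5.5 -19.6   7. ]
0.35 [-0.039  -0.0971] [ -8.1 -26.8   7. ]
0.5 [-0.0405 -0.0893] [ -9.6 -34.6   7. ]
0.65 [-0.0407 -0.081 ] [ -9.8 -43.    7. ]
0.8 [-0.0394 -0.0724] [ -8.5 -51.6   7. ]
0.95 [-0.0365 -0.0639] [ -5.6 -60.1   7. ]
1.1 [-0.0319 -0.0558] [ -1.  -68.1   7. ]
1.25 [-0.0259 -0.0485] [  5.1 -75.4   7. ]
1.4 [-0.0184 -0.0423] [ 12.5 -81.6   7. ]
1.57 [-0.0085 -0.037 ] [ 22.4 -86.9   7. ]
```

View pics/side9.png

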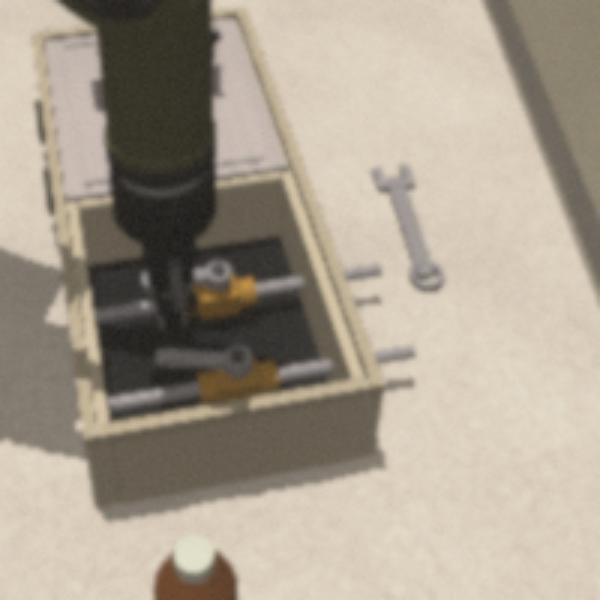

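View pics/top9.png

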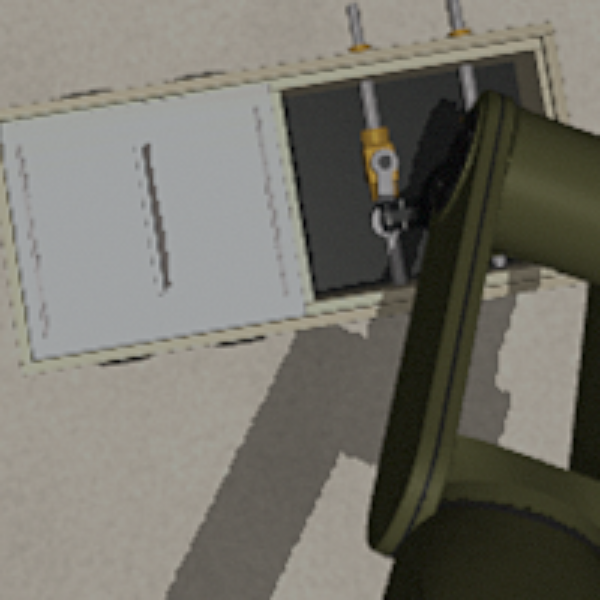

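The fingers are down in the bay between the disc and the spare lever, and no force shows. I'll drop about 6 mm more and start the push.

carry_out --plan '[{"rx": 0,"ry": 0,"rz": 0,"dx": -3,"dy": -3,"dz": 5,"claw": 0},{"rx": 0,"ry": 0,"rz": 0,"dx": -3,"dy": -6,"dz": 5,"claw": 0},{"rx": 0,"ry": 0,"rz": 0,"dx": -3,"dy": -9,"dz": 5,"claw": 0},{"rx": 0,"ry": 0,"rz": 0,"dx": -3,"dy": -12,"dz": 5,"claw": 0},{"rx": 0,"ry": 0,"rz": 0,"dx": -4,"dy": -15,"dz": 5,"claw": 0},{"rx": 0,"ry": 0,"rz": 0,"dx": -5,"dy": -18,"dz": 5,"claw": 0},{"rx": 0,"ry": 0,"rz": 0,"dx": -6,"dy": -21,"dz": 5,"claw": 0},{"rx": 0,"ry": 0,"rz": 0,"dx": -7,"dy": -24,"dz": 5,"claw": 0},{"rx": 0,"ry": 0,"rz": 0,"dx": -8,"dy": -27,"dz": 5,"claw": 0}]'

```text
t: 11.1
ee_pos: [0.5592, -0.1431, 0.0558]
tool_rot: [0.001, 0.997, 0.074, 0.001]
contact_force: [2.9, -2.6, -0.1]
finger_gap: 0.0002
```

```bash
python3 -c "
from h import *
rep()
S=np.array([.0165,-.085])
for ph in (.35,.5,.65,.8,.95,1.1,1.25,1.4,1.57):
  s,c=np.sin(ph),np.cos(ph); p=S+.048*np.array([-c,s])-(.014+.011*s+.0135*c)*np.array([s,c]); print(ph,p.round(4),goto(*p,.053)[0])
for n in('side','top'): cv2.imwrite(f'pics/{n}10.png',cv2.resize(cams.grab_frame(n)[150:350,240:440],None,fx=3,fy=3))"
```

```text
t 11.1 box [-0.0376 -0.0976] z 0.0558 F [ 2.9 -2.6 -0.1] gap 0.0002
0.35 [-0.039  -0.0971] [-1.4 -0.5  2.8]
0.5 [-0.0405 -0.0893] [-2.9 -8.3  2.8]
0.65 [-0.0407 -0.081 ] [ -3.1 -16.7   2.8]
0.8 [-0.0394 -0.0724] [ -1.7 -25.3   2.8]
0.95 [-0.0365 -0.0639] [  1.2 -33.8   2.8]
1.1 [-0.0319 -0.0558] [  5.7 -41.8   2.8]
1.25 [-0.0259 -0.0485] [ 11.8 -49.1   2.8]
1.4 [-0.0184 -0.0423] [ 19.3 -55.3   2.8]
1.57 [-0.0085 -0.037 ] [ 29.1 -60.6   2.8]
```

View pics/top10.png

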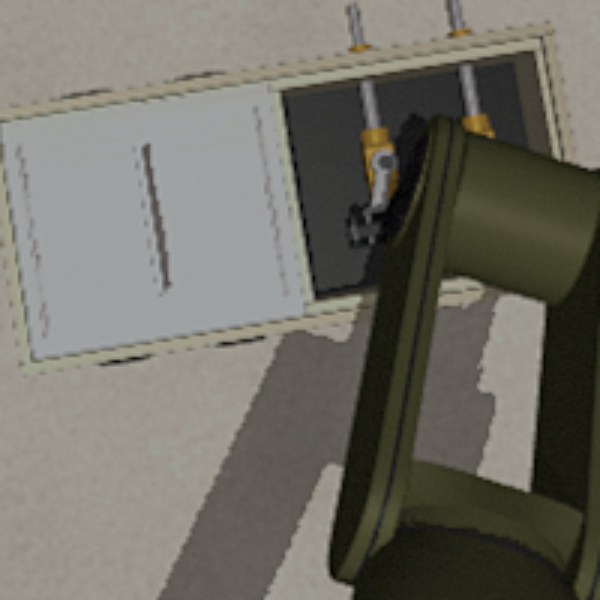

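The lever is turning: the disc is now at about (360,225), shaded, and the force is about 4 N. I'll follow the arc.

carry_out --plan '[{"rx": 0,"ry": 0,"rz": 0,"dx": -2,"dy": -4,"dz": 1,"claw": 0},{"rx": 0,"ry": 0,"rz": 0,"dx": -3,"dy": -8,"dz": 1,"claw": 0},{"rx": 0,"ry": 0,"rz": 0,"dx": -3,"dy": -12,"dz": 1,"claw": 0},{"rx": 0,"ry": 0,"rz": 0,"dx": -3,"dy": -16,"dz": 1,"claw": 0},{"rx": 0,"ry": 0,"rz": 0,"dx": -3,"dy": -20,"dz": 1,"claw": 0},{"rx": 0,"ry": 0,"rz": 0,"dx": -2,"dy": -25,"dz": 1,"claw": 0},{"rx": 0,"ry": 0,"rz": 0,"dx": 0,"dy": -29,"dz": 1,"claw": 0},{"rx": 0,"ry": 0,"rz": 0,"dx": 1,"dy": -34,"dz": 1,"claw": 0},{"rx": 0,"ry": 0,"rz": 0,"dx": 3,"dy": -38,"dz": 1,"claw": 0},{"rx": 0,"ry": 0,"rz": 0,"dx": 6,"dy": -42,"dz": 1,"claw": 0},{"rx": 0,"ry": 0,"rz": 0,"dx": 6,"dy": -42,"dz": 1,"claw": 0}]'

```text
t: 12.3
ee_pos: [0.5579, -0.0994, 0.0542]
tool_rot: [-0.0, 0.997, 0.074, 0.0]
contact_force: [-0.9, -0.6, 0.2]
finger_gap: -0.0001
```

```bash
python3 -c "
from h import *
rep()
S=np.array([.0165,-.085])
for ph in (1.1,1.25,1.4,1.57):
  s,c=np.sin(ph),np.cos(ph); p=S+.048*np.array([-c,s])-(.014+.011*s+.0135*c)*np.array([s,c]); print(ph,p.round(4),goto(*p,.053)[0])
for n in('side','top'): cv2.imwrite(f'pics/{n}11.png',cv2.resize(cams.grab_frame(n)[150:350,240:440],None,fx=3,fy=3))"
```

```text
t 12.3 box [-0.0324 -0.0542] z 0.0542 F [-0.9 -0.6  0.2] gap -0.0001
1.1 [-0.0319 -0.0558] [0.5 1.6 1.2]
1.25 [-0.0259 -0.0485] [ 6.6 -5.7  1.2]
1.4 [-0.0184 -0.0423] [ 14.  -11.8   1.3]
1.57 [-0.0085 -0.037 ] [ 23.9 -17.1   1.3]
```

View pics/top11.png

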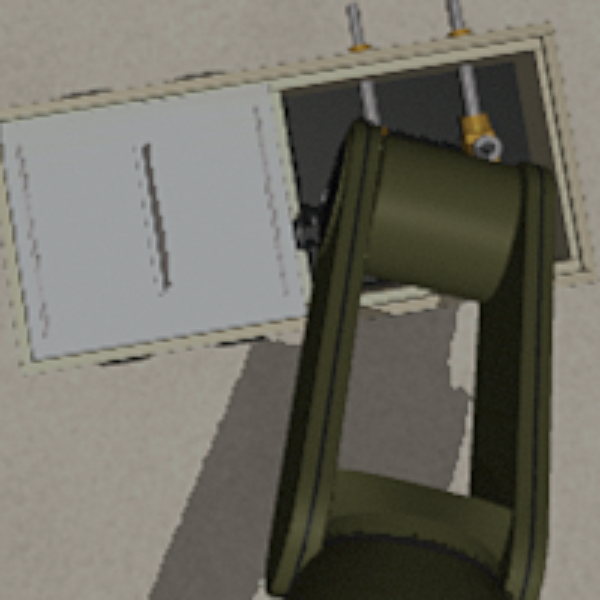

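View pics/side11.png

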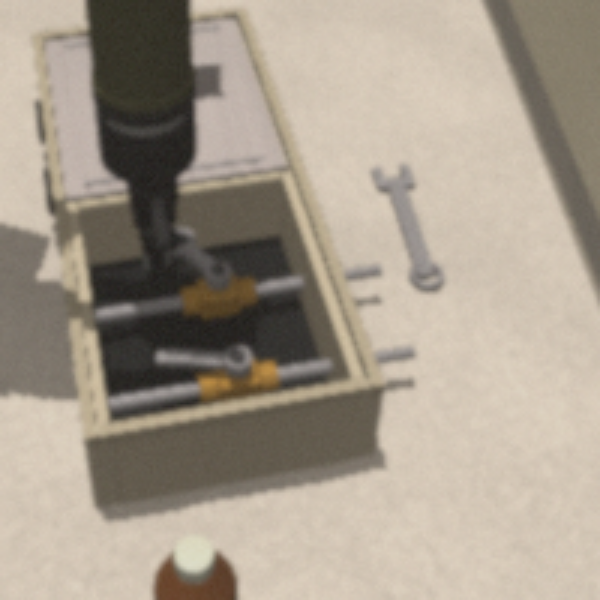

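The lever is at about 1 rad and the spare lever is unmoved. I'll finish the arc, pressing toward +x.

carry_out --plan '[{"rx": 0,"ry": 0,"rz": 0,"dx": 3,"dy": -3,"dz": 0,"claw": 0},{"rx": 0,"ry": 0,"rz": 0,"dx": 7,"dy": -6,"dz": 0,"claw": 0},{"rx": 0,"ry": 0,"rz": 0,"dx": 10,"dy": -9,"dz": 0,"claw": 0},{"rx": 0,"ry": 0,"rz": 0,"dx": 14,"dy": -11,"dz": 0,"claw": 0},{"rx": 0,"ry": 0,"rz": 0,"dx": 17,"dy": -13,"dz": 0,"claw": 0},{"rx": 0,"ry": 0,"rz": 0,"dx": 20,"dy": -14,"dz": 0,"claw": 0},{"rx": 0,"ry": 0,"rz": 0,"dx": 22,"dy": -15,"dz": 0,"claw": 0},{"rx": 0,"ry": 0,"rz": 0,"dx": 22,"dy": -15,"dz": 0,"claw": 0}]'

```text
t: 13.2
ee_pos: [0.5777, -0.0817, 0.0543]
tool_rot: [-0.0, 0.997, 0.074, 0.0]
contact_force: [-0.7, 0.3, -0.4]
finger_gap: -0.0002
```

```bash
python3 -c "
from h import *
rep()
cv2.imwrite('pics/side12.png',cv2.resize(cams.grab_frame('side')[150:350,240:440],None,fx=3,fy=3))"
```

```text
t 13.2 box [-0.0103 -0.0396] z 0.0543 F [-0.7  0.3 -0.4] gap -0.0002
```

View pics/side12.png

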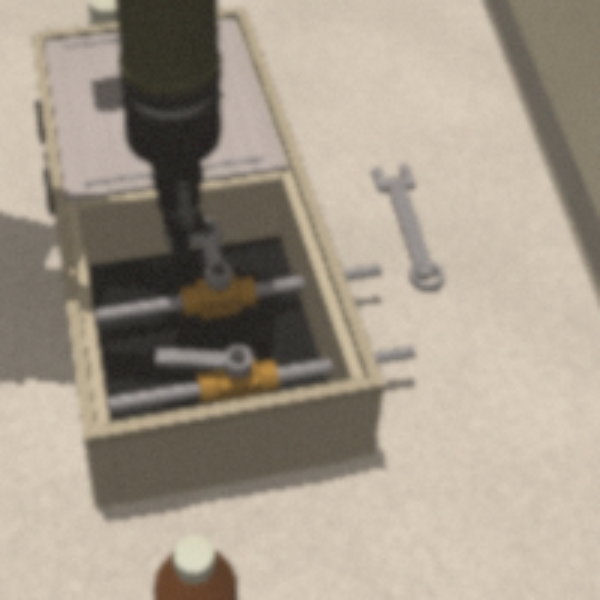

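Nearly shut. I'll press on in +x until the force rises.

carry_out --plan '[{"rx": 0,"ry": 0,"rz": 0,"dx": 1.5,"dy": 0,"dz": 0,"claw": 0},{"rx": 0,"ry": 0,"rz": 0,"dx": 3,"dy": 0,"dz": 0,"claw": 0},{"rx": 0,"ry": 0,"rz": 0,"dx": 4.5,"dy": 0,"dz": 0,"claw": 0},{"rx": 0,"ry": 0,"rz": 0,"dx": 5,"dy": 0,"dz": 0,"claw": 0},{"rx": 0,"ry": 0,"rz": 0,"dx": 5,"dy": 0,"dz": 0,"claw": 0}]'

```text
t: 13.75
ee_pos: [0.5787, -0.0813, 0.054]
tool_rot: [-0.0, 0.997, 0.074, -0.003]
contact_force: [-8.8, -1.4, 4.8]
finger_gap: 0.0002
```

```bash
python3 -c "
from h import *
rep()"
```

```text
t 13.75 box [-0.0092 -0.0393] z 0.054 F [-8.8 -1.4  4.8] gap 0.0002
```

carry_out --plan '[{"rx": 0,"ry": 0,"rz": 0,"dx": 1,"dy": 0,"dz": 0,"claw": 0},{"rx": 0,"ry": 0,"rz": 0,"dx": 2,"dy": 0,"dz": 0,"claw": 0},{"rx": 0,"ry": 0,"rz": 0,"dx": 3,"dy": 0,"dz": 0,"claw": 0},{"rx": 0,"ry": 0,"rz": 0,"dx": 4,"dy": 0,"dz": 0,"claw": 0},{"rx": 0,"ry": 0,"rz": 0,"dx": 4,"dy": 0,"dz": 0,"claw": 0}]'

```text
t: 14.25
ee_pos: [0.579, -0.0811, 0.0538]
tool_rot: [-0.0, 0.997, 0.075, -0.007]
contact_force: [-14.1, -3.6, 10.7]
finger_gap: -0.0001
```

```bash
python3 -c "
from h import *
rep()"
```

```text
t 14.25 box [-0.0088 -0.0392] z 0.0538 F [-14.1  -3.6  10.7] gap -0.0001
```

Fully stalled at 14 N, so the lever is on its stop. I'll retreat straight back toward -x, then lift.

carry_out --plan '[{"rx": 0,"ry": 0,"rz": 0,"dx": -8,"dy": 0,"dz": 0,"claw": 0},{"rx": 0,"ry": 0,"rz": 0,"dx": -18,"dy": 0,"dz": 0,"claw": 0},{"rx": 0,"ry": 0,"rz": 0,"dx": -25,"dy": 0,"dz": 0,"claw": 0},{"rx": 0,"ry": 0,"rz": 0,"dx": -25,"dy": 0,"dz": -10,"claw": 0},{"rx": 0,"ry": 0,"rz": 0,"dx": -25,"dy": 0,"dz": -40,"claw": 0},{"rx": 0,"ry": 0,"rz": 0,"dx": -25,"dy": 0,"dz": -80,"claw": 0},{"rx": 0,"ry": 0,"rz": 0,"dx": -25,"dy": 0,"dz": -130,"claw": 0},{"rx": 0,"ry": 0,"rz": 0,"dx": -50,"dy": 0,"dz": -160,"claw": 0},{"rx": 0,"ry": 0,"rz": 0,"dx": -90,"dy": 0,"dz": -170,"claw": 0},{"rx": 0,"ry": 0,"rz": 0,"dx": -120,"dy": 0,"dz": -170,"claw": 0},{"rx": 0,"ry": 0,"rz": 0,"dx": -120,"dy": 0,"dz": -170,"claw": 0},{"rx": 0,"ry": 0,"rz": 0,"dx": -120,"dy": 0,"dz": -170,"claw": 0}]'

```text
t: 15.45
ee_pos: [0.468, -0.0987, 0.2256]
tool_rot: [0.0, 0.997, 0.074, 0.002]
contact_force: [0.3, 0.1, -0.1]
finger_gap: 0.0002
```

```bash
python3 -c "
from h import *
rep()
for n in('side','top'): cv2.imwrite(f'pics/{n}13.png',cams.grab_frame(n))
a=cv2.imread('pics/top13.png')[145:280,200:480]; cv2.imwrite('pics/t13.png',cv2.resize(a,None,fx=2.85,fy=2.85,interpolation=cv2.INTER_CUBIC))
a=cv2.imread('pics/side13.png')[140:330,230:400]; cv2.imwrite('pics/s13.png',cv2.resize(a,None,fx=3,fy=3,interpolation=cv2.INTER_CUBIC))"
```

```text
t 15.45 box [-0.1213 -0.0403] z 0.2256 F [ 0.3  0.1 -0.1] gap 0.0002
```

View pics/t13.png

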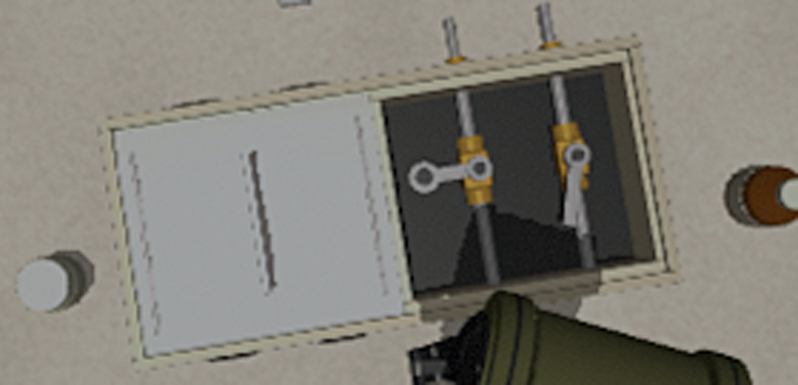

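View pics/s13.png

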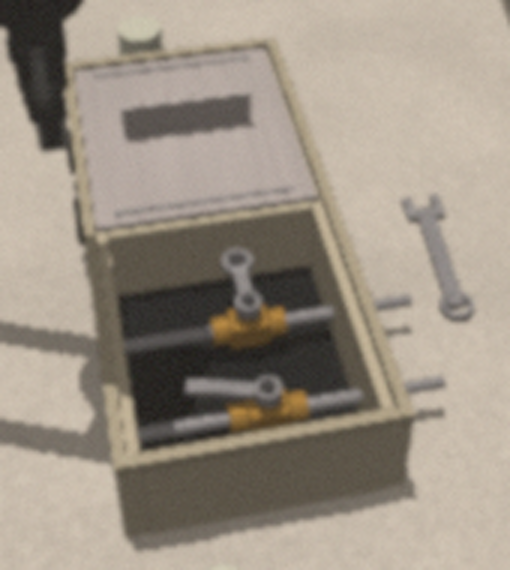

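Run:
```python
from h import *
T=lambda u,v:(u/2.85+200-.3,v/2.85+145-.3)
for z in(.066,):
  d,s=[w2b(plane('top',*T(*p),z)) for p in((425,177),(480,168))]; v=d-s; print(d,s,np.linalg.norm(v),np.arctan2(v[1],-v[0]))
  d,s=[w2b(plane('side',u/3+230-.3,w/3+140-.3,z)) for u,w in((238,262),(248,302))]; v=d-s; print(d,s,np.linalg.norm(v),np.arctan2(v[1],-v[0]))
d,s=[w2b(plane('top',*T(*p),.066)) for p in((569,223),(577,155))]; v=d-s; print('spare',np.arctan2(v[1],-v[0]), 'before',np.arctan2(-.1587+.175,.0471+.0136))
# fin and near edge of cover
print([w2b(plane('top',*T(*p),.127)) for p in((252,152),(272,288))],[w2b(plane('top',*T(*p),.09)) for p in((378,98),(408,313))])
a=cv2.imread('pics/top0.png');b=cv2.imread('pics/top13.png')
for n,(r0,r1,c0,c1) in dict(jar=(228,258,200,234),bottle=(198,228,448,488),wrench=(125,150,290,360)).items():
  print(n,cv2.absdiff(a,b)[r0:r1,c0:c1].max())
```

```text
[ 0.01578235 -0.03616763] [ 0.01591555 -0.08647483] 0.05030738281320675 1.5681486428112061
[ 0.01752271 -0.03708301] [ 0.0170225  -0.08352102] 0.046440703437530415 1.5815673284045706
spare 0.29095215477611786 before 0.2623447288179032
[array([0.0579716, 0.1113258]), array([-0.05788333,  0.11248355])] [array([ 0.09038983, -0.00423105]), array([-0.09971996,  0.00040407])]
jar 18
bottle 18
wrench 19
```

Run:
```python
from h import *
a=cv2.imread('pics/top13.png')[180:275,230:350]; b=cv2.imread('pics/side13.png')[145:225,245:345]
cv2.imwrite('pics/z13.png',np.hstack([cv2.resize(a,(400,317),interpolation=cv2.INTER_CUBIC),cv2.resize(b,(396,317),interpolation=cv2.INTER_CUBIC)]))
a=cv2.imread('pics/top0.png');b=cv2.imread('pics/top13.png')
print('noise',cv2.absdiff(a,b)[90:130,200:280].max(), [w2b(plane('top',u,v,.085)) for u,v in ((333+0,178.5),(345,252))])
```

```text
noise 21 [array([ 0.09211091, -0.00650069]), array([-0.09478229, -0.00624679])]
```

View pics/z13.png

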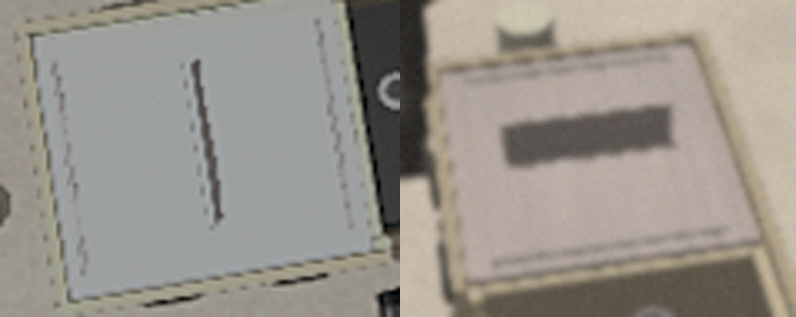

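The cover sits flush against the far end stop in both views, with no gap. The jar, bottle and wrench differ from the first picture only by noise. Handing in.

```bash
python3 -c "
from h import *
rep(); print(robot.close_job())"
```

```text
t 15.55 box [-0.1203 -0.0405] z 0.2249 F [ 0.  -1.3  0.2] gap -0.0001
the job is handed in; nothing more can be done
None
```

I slid the cover to its far stop by pushing the fin with shut fingers. I then pushed the disc-ended lever clockwise until it stalled on its stop, backed off clear and handed in at about 15.6 s.

**Cover:** The push force rose from about 5 N to 15 N with no more travel. Both views show the plate flush against the far end stop. The fin measured 0.112 m in the top view against the 0.117 m expected. I take that as a few millimetres of edge and camera bias, because there is no visible gap.

**Disc lever:** It measured 1.568 rad in the top view and 1.58 rad in the side view. The push stalled at about 14 N.

**Left alone:** The straight lever read 0.29 rad after and 0.26 rad before, which is within pixel error; I never came near it. The bottle, jar and wrench differ from the first picture only by image noise.

My first move call was refused because its rows lacked some keys. Nothing moved, and I resent it with all of them.

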